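Move the hard hat lamp to the spanner's rail

TASK

The little yellow hard hat lamp hangs on one rail of the stand and the steel spanner on the other. Take the lamp by the grip tab on top of its loop, lift it over the red end stops in the middle and hang it on the spanner's rail, between the end stop and the spanner. Leave the spanner hanging where it is and do not push the blue door wedge about.

Things in the scene. Friction and masses are not known exactly. Their poses are not given: they have to be found in the camera images.
- rails: Fixed stand, origin on the work surface under its middle. Two 12 mm round steel rails in line along its y, axis 215 mm up at x = 0, from y = 30 to 280 and -30 to -280 mm, held only by posts (234 mm high) at their outer ends; empty gap between. Each inner end has a red upright stop, 12 mm wide, 8 thick, rising 20 mm above the rail's top. Base board 100 x 620 x 12 mm.
- lamp_grip (a point): Lamp to move: yellow mini hard hat, 72 mm wide, below a closed grey loop (54 mm across rail, 24 along; opening 44 x 90 high, peaked top rests on rail). Point: on black tab above the loop (14 mm thick across rail, 24 along, 42 high), 16 mm below its top, 249 mm up when hung; its x is across the rail. Raised 24 to 76 mm the loop clears stops and rail. Lowest part 183 mm below the point. 0.1-0.2 kg.
- spanner_grip (a point): Steel spanner, hanging flat, 28 mm wide along the rail, under a grey loop with black tab identical to the lamp's, on the other rail, about 170 to 205 mm from the stand's middle. Point: on the tab, 16 mm below its top. Lowest part 201 mm below the point. It stays where it is.
- wedge: Blue silicone door wedge, loose on the work surface beyond the stand, 100 x 40 x 28 mm, thick end towards its +x; origin at the centre of its underside. Leave it alone.

How it is judged:
By the outcome, as a careful person would: the job done as asked, in the order asked, and still so for the second after the job is handed in, with the robot touching nothing.
It also fails if it takes over 38 s, if anything falls off the work surface, if the arm or the gripper's body presses on something with over 40 N, if the wrist force passes 120 N, or if a joint passes its speed limit or range.

ROBOT

A 6-joint arm with a two-finger parallel gripper is mounted at the origin on the work surface. World frame = base frame: x ahead of the robot, y to its left, z up, the work surface at z = 0. Lengths are in mm, angles in degrees, forces in N, time in s.
With the tool pointing down it reaches from about 350 to 850 mm from the base axis. Payload 8.1 kg.
Tool frame: the origin (TCP) lies midway between the tips of the shut fingers; the grasp point (between the pads) lies 19 mm behind it (r.pinch_z is the distance from the TCP to the grasp point, in mm); z points along the fingers, y is the line along which they close (so a half turn about z gives the same grasp; the last joint's range is limited). The gripper opens to 85 mm and grips with 20 to 120 N. Pads are 22 mm wide; open, the fingers measure 114 mm over their backs; the gripper's body (76 mm by 85 mm) begins 54 mm behind the grasp point. The pads swing forward as they close: fully open they stand 13 mm farther back than shut.
Start: joints at [60.94, 7.471, 85.268, -0, 87.261, -4.893], TCP at [245.622, 547.426, 231.292] pointing down, gripper open.
Joint ranges: [-169.43, 169.43], [-51.17, 129.36], [1.28, 143.12], [-76.62, 256.62], [0, 156.53], [-152.29, 152.29]. Speed limits (degrees/s): [136.94, 136.94, 159.86, 180, 180, 180].

INTERFACE

Orientations are given as [roll, pitch, yaw] about the fixed x, y, z axes, in that order (R = Rz(yaw) Ry(pitch) Rx(roll)).
In Python, from bench import sensors, optics, job, r gives the robot as it stands.
- The arm moves only by the tool play_rows, never from a script. Its argument "motion" is a list that holds one entry, the list of rows, each a list of 6 numbers: the shift along the tool's x, y, z in cm, then the turn, a rotation vector about the tool's x, y, z in degrees. In form: [[[x, y, z, ax, ay, az], ...]]. A call has 1 to 5 rows; each row is the pose to reach, as a shift and turn from the pose commanded when the call began, along the tool's axes at that moment; what a row does not reach only later rows make up. A row lasts 1/10 s, in which the tool goes at most 50 mm and 8.59 degrees, less where a joint would pass 70% of its speed; a pose out of reach is approached as far as the arm can. A call with a gripper value outside its range is refused whole. "jaw" is the opening, from 0 (shut) to 1 (fully open), set as the call begins (left out, the last holds). The fingers move at their own pace and stop on an object; "squeeze" is the grip in N (left out, the last holds). Time passes only in rows, so rows that repeat a pose let the fingers close. It gives the time, the measured TCP pose, the force, the opening and the grip force at its end, in the units of the state.
- sensors.sense(): the state, without advancing time (a new reading comes with each control period).
- optics.snapshot(name): name is "scene" or "side" or "wrist"; returns a dict with "pixels" (384x512x3 uint8, red, green, blue), "mtx" (3x3 intrinsics, pixels), "R" (3x3) and "t" (3): a world point X has camera coordinates R X + t; the wrist camera has in their place "T_tool_cam" (4x4, takes a point from camera to tool coordinates, whose origin is the TCP and whose axes are the flange's). Camera axes: x right, y down, z forward; pixel columns grow to the right and rows downward; lengths in mm; the calibration is good to about 2 mm. A picture is of the moment at which its call begins: read the wrist's pose just before it. There is no depth.
- job.hand_in(): hands the job in; it is judged then, once.
The state is a dict: "time": time; "joint_pos": joint angles; "qd": joint speeds; "joint_efforts": joint torques, N m; "tool_pos": TCP position; "tcp_rot": TCP orientation; "ft_force": force on the tool from outside, world axes, zero at the start; "wrist_torque": the same for the moment, N m; "finger_gap": finger opening in mm; "grip_force": force on a finger pad.
Only numpy, scipy, OpenCV 4.12 (cv2) and the standard library are available. Lean on these libraries where they do the work, as an engineer would, in place of code of your own. Each camera call takes 0.05 s, during which the arm holds its last target. There are 200 camera calls.

## Working session

There is one attempt and no reset: what is moved stays moved. The work goes in short steps, Python scripts to look and compute and a tool call to move; the robot and the scene stay as the last step left them, time stands still between calls to the robot, and variables do not carry over. Pictures are saved under pics/ and viewed, at most 10 in all, crops included, and the job is handed in when it is done.

Besides the shell and the picture viewer there is one more tool, called after ">>>" as a command line: name --argument value ..., lists and objects as JSON in quotes. play_rows: Moves the arm, as the interface text tells. Its arguments: {"type":"object","properties":{"motion":{"type":"array","items":{"type":"array","items":{"type":"array","items":{"type":"number"}}}},"jaw":{"type":"number"},"squeeze":{"type":"number"}},"required":["motion"]}

```bash
mkdir -p pics
python3 - <<'E'
from bench import sensors, optics, job, r
import cv2,numpy as np,pickle
s=sensors.sense();print(s['tool_pos'],s['tcp_rot'],s['ft_force'])
d={}
for n in ['scene','side','wrist']:
    o=optics.snapshot(n);d[n]=o;cv2.imwrite(f'pics/{n}0.png',o['pixels'][:,:,::-1])
pickle.dump(d,open('d0.pkl','wb'))
a=np.hstack([d['scene']['pixels'],d['side']['pixels']])[:,:,::-1]
E
```

```text
[245.3528429  546.94619337 230.2426076 ] [-1.79893750e+02 -8.33980671e-03  1.55833288e+02] [ 0.07629864 -0.43073257  0.50887288]
```

View pics/scene0.png

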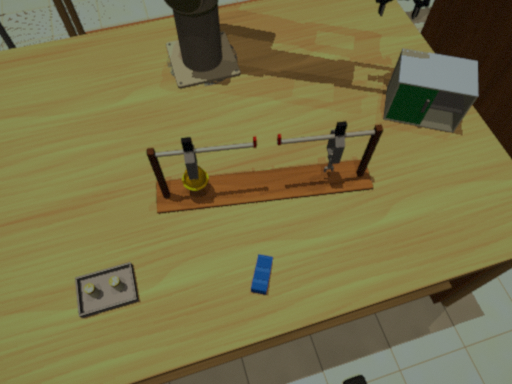

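View pics/side0.png

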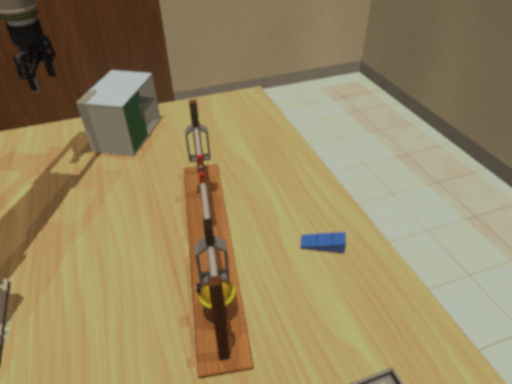

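Scene: rail posts at about (153,150) and (378,128). The lamp tab is near (187,143) with the yellow hat below it, the stops are at (254,141) and (279,139), the spanner tab is near (341,127) and the wedge is at (262,274). Side: lamp tab near (209,235), spanner tab near (194,110), stops near (200,160–178). Next I'll zoom both for pixel-accurate readings.

Run:
```python
import cv2,numpy as np,pickle
d=pickle.load(open('d0.pkl','rb'))
def crop(n,x,y,w,h,k): return cv2.resize(d[n]['pixels'][y:y+h,x:x+w,::-1],None,fx=k,fy=k,interpolation=cv2.INTER_CUBIC)
a=crop('scene',140,115,250,100,3)   #750x300
b=crop('side',170,95,50,75,4)  #200x300
c=crop('side',170,220,90,75,4) #360x300
p=np.zeros((600,750,3),np.uint8);p[:300]=a;p[300:,:200]=b;p[300:,220:580]=c
cv2.imwrite('pics/z.png',p)
for n in ['scene','side']:
    o=d[n];P=o['mtx']@np.c_[o['R'],o['t']]
    for X in [(0,0,0),(245,547,231),(500,0,0),(500,-200,0)]:
        u=P@np.r_[X,1];print(n,X,(u[:2]/u[2]).round(1))
```

```text
scene (0, 0, 0) [202.2  59.5]
scene (245, 547, 231) [394.7  19.2]
scene (500, 0, 0) [242.6 177.2]
scene (500, -200, 0) [175.5 194.8]
side (0, 0, 0) [-55.6 338.7]
side (245, 547, 231) [46.7 87.8]
side (500, 0, 0) [196.1 268.2]
side (500, -200, 0) [220.8 347.1]
```

View pics/z.png

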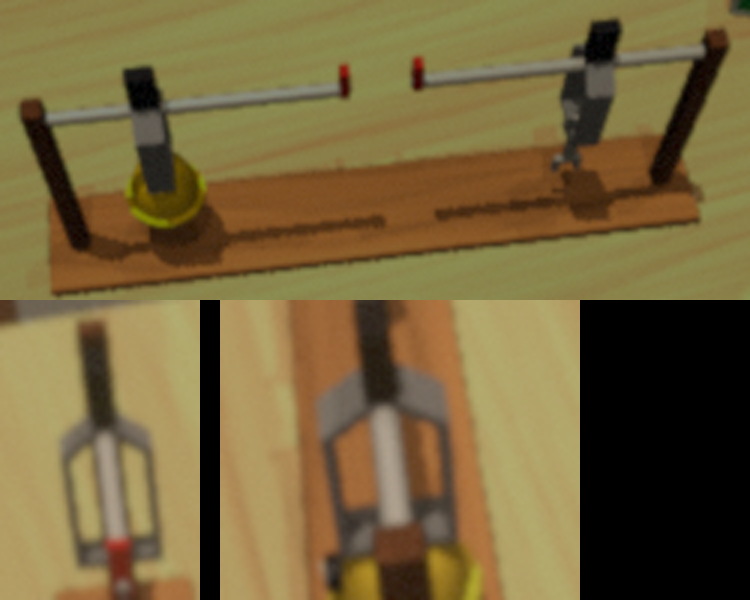

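The zoomed view shows: scene lamp tab top centre (186,139.7) and bottom (189,151), stop tops (254.7,137.5) and (279.3,135), post tops (151,150.7) and (378.3,127.7), spanner tab top (341.5,123.5). In the side view the lamp tab bottom is at (210,245) and the spanner tab runs from (193,101) to (195,127).

Run:
```python
import cv2,numpy as np,pickle
from scipy.optimize import least_squares
d=pickle.load(open('d0.pkl','rb'))
P={n:d[n]['mtx']@np.c_[d[n]['R'],d[n]['t']] for n in ['scene','side']}
def pr(n,X): u=P[n]@np.r_[X,1];return u[:2]/u[2]
c=d['side']['pixels'][200:250,195:225].astype(int).sum(2)
print([(y+200,c[y,10:20].min()) for y in range(0,50,2)])
pts=[((0,-286,234),(151,150.7)),((0,286,234),(378.3,127.7)),((0,-33,241),(254.7,137.5)),((0,33,241),(279.3,135))]
def W(p,q): a=p[2];return np.array([p[0]+np.cos(a)*q[0]-np.sin(a)*q[1],p[1]+np.sin(a)*q[0]+np.cos(a)*q[1],q[2]])
f=lambda p:np.concatenate([pr('scene',W(p,q))-u for q,u in pts])
s=least_squares(f,[500,0,0]);p=s.x;print(p,np.degrees(p[2]),s.fun.round(1))
for y in (-286,-33,33,286): print('side',y,pr('side',W(p,(0,y,238))).round(1))
def tri(a,b):
    X=cv2.triangulatePoints(P['scene'],P['side'],np.float64(a).reshape(2,1),np.float64(b).reshape(2,1))[:,0];X=X[:3]/X[3]
    c,s_=np.cos(p[2]),np.sin(p[2]);D=X[:2]-p[:2]
    return X.round(1),'stand',(c*D[0]+s_*D[1]).round(1),(-s_*D[0]+c*D[1]).round(1)
print('lamp bot',tri((189,151),(210,245)));print('sp top',tri((341.5,123.5),(193,101)));print('lamp top',tri((186.3,139.7),(208.5,217)))
for y in range(-240,-100,20): print(y,pr('scene',W(p,(0,y,265))).round(1),pr('side',W(p,(0,y,265))).round(1))
for y in (170,185,205): print(y,pr('scene',W(p,(0,y,265))).round(1),pr('side',W(p,(0,y,265))).round(1))
```

```text
[(200, np.int64(192)), (202, np.int64(194)), (204, np.int64(198)), (206, np.int64(199)), (208, np.int64(215)), (210, np.int64(214)), (212, np.int64(209)), (214, np.int64(199)), (216, np.int64(204)), (218, np.int64(185)), (220, np.int64(130)), (222, np.int64(109)), (224, np.int64(114)), (226, np.int64(113)), (228, np.int64(112)), (230, np.int64(98)), (232, np.int64(76)), (234, np.int64(91)), (236, np.int64(79)), (238, np.int64(84)), (240, np.int64(82)), (242, np.int64(86)), (244, np.int64(103)), (246, np.int64(200)), (248, np.int64(230))]
[ 5.46559428e+02  5.33067531e+01 -1.70326861e-01] -9.759010291235734 [-3.4 -0.2  3.3 -1.4 -1.1  0.3  1.4  0. ]
side -286 [214.  280.9]
side -33 [201.2 175.2]
side 33 [198.8 155.6]
side 286 [191.8  97.9]
lamp bot (array([ 514.1, -135.3,  213. ]), 'stand', np.float64(-0.1), np.float64(-191.4))
sp top (array([582.9, 225.3, 281.5]), 'stand', np.float64(6.7), np.float64(175.7))
lamp top (array([ 519.9, -133.8,  271.8]), 'stand', np.float64(5.5), np.float64(-189.0))
-240 [164.8 140.8] [209.6 245.1]
-220 [173.5 140. ] [208.4 235.5]
-200 [182.2 139.1] [207.3 226.3]
-180 [190.8 138.2] [206.2 217.6]
-160 [199.5 137.3] [205.2 209.2]
-140 [208.  136.4] [204.3 201.3]
-120 [216.6 135.6] [203.3 193.6]
170 [337.9 123.2] [193.4 111. ]
185 [344.1 122.6] [193.  107.8]
205 [352.2 121.7] [192.5 103.6]
```

>>> play_rows --motion '[[[0,0,-5,0,0,0],[0,0,-10,0,0,0],[0,0,-12,0,0,0],[-3.5,-3.4,-12,0,0,0],[-7,-6.8,-12,0,0,0]]]' --jaw 1

```text
time: 0.65
tool_pos: [281.7, 456.6, 351.4]
tcp_rot: [180.0, 0.0, 156.0]
ft_force: [1.4, 0.0, 0.3]
finger_gap: 85.5
grip_force: 0.0
```

>>> play_rows --motion '[[[-3.5,-3.4,0,0,0,0],[-7,-6.8,0,0,0,0],[-10.5,-10.2,0,0,0,0],[-14,-13.6,0,0,0,0],[-17.5,-17,0,0,0,0]]]'

```text
time: 1.15
tool_pos: [371.8, 228.2, 351.1]
tcp_rot: [180.0, 0.0, 155.9]
ft_force: [1.0, 0.1, 0.1]
finger_gap: 85.2
grip_force: 0.0
```

>>> play_rows --motion '[[[-3.5,-3.4,0,0,0,0],[-7,-6.8,0,0,0,0],[-10.5,-10.2,0,0,0,0],[-14,-13.6,0,0,0,0],[-17.5,-17,0,0,0,0]]]'

```text
time: 1.65
tool_pos: [462.0, 1.2, 351.2]
tcp_rot: [180.0, 0.0, 155.8]
ft_force: [1.9, 0.1, 0.1]
finger_gap: 85.6
grip_force: 0.0
```

>>> play_rows --motion '[[[-3.5,-3.4,0,0,0,8.5],[-7,-6.8,0,0,0,17],[-10.4,-10.3,0,0,0,25.5],[-10.4,-10.3,0,0,0,34],[-10.4,-10.3,0,0,0,42.5]]]'

```text
time: 2.15
tool_pos: [514.4, -135.1, 350.1]
tcp_rot: [-179.9, -0.1, 112.8]
ft_force: [-0.6, 0.7, 0.2]
finger_gap: 85.3
grip_force: 0.0
```

>>> play_rows --motion '[[[0,0,0,0,0,8.5],[0,0,0,0,0,17],[0,0,0,0,0,25.5],[0,0,0,0,0,33.1],[0,0,0,0,0,33.1]]]'

```text
time: 2.65
tool_pos: [514.4, -133.3, 350.9]
tcp_rot: [-180.0, -0.0, 80.1]
ft_force: [0.4, -0.1, 0.1]
finger_gap: 85.3
grip_force: 0.0
```

Run:
```python
from bench import sensors, optics
import cv2,numpy as np,pickle
s=sensors.sense();o=optics.snapshot('wrist');pickle.dump((s,o),open('w1.pkl','wb'))
print(s['time'],s['tool_pos'],s['tcp_rot'],s['joint_pos']);print(o['T_tool_cam'].round(3),o['mtx'])
cv2.imwrite('pics/w1.png',o['pixels'][:,:,::-1])
```

```text
2.65 [ 514.3573758  -133.27611033  350.93961491] [-1.79962446e+02 -7.10701865e-03  8.01072157e+01] [-2.00563690e+01 -4.18260945e+00  8.47917979e+01  3.73714993e-04
  9.94290308e+01 -1.01635260e+01]
[[-0.0000e+00 -9.6100e-01 -2.7700e-01  7.0606e+01]
 [ 1.0000e+00 -0.0000e+00 -1.0000e-03  5.7800e-01]
 [ 0.0000e+00 -2.7700e-01  9.6100e-01 -1.4210e+02]
 [ 0.0000e+00  0.0000e+00  0.0000e+00  1.0000e+00]] [[332.1643799    0.         249.37130042]
 [  0.         332.1643799  193.81682762]
 [  0.           0.           1.        ]]
```

View pics/w1.png

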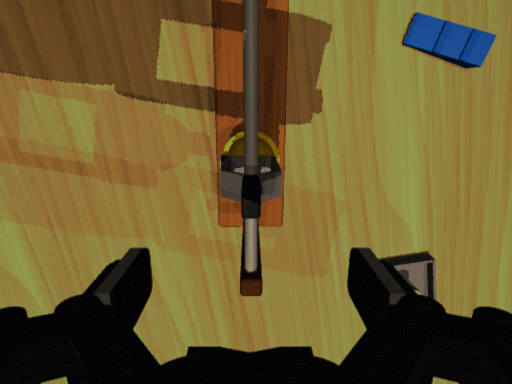

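The wrist view shows the rail running vertically at column ~250 and the lamp tab spanning rows ~176–216 at column 251, centred between the fingers. The wedge is at top right.

Run:
```python
import numpy as np,pickle
s,o=pickle.load(open('w1.pkl','rb'));T=o['T_tool_cam'];K=o['mtx']
def at(u,v,z): # world height z
    d=T[:3,:3]@np.linalg.solve(K,[u,v,1]);zt=s['tool_pos'][2]-z
    return (T[:3,3]+d*(zt-T[2,3])/d[2])[:2].round(1)
for v in (176,180,185,190,205,216): print(v,at(251,v,265),at(251,v,223))
print('post',at(251,293,234),at(251,280,234),'rail',at(251,20,221))
c=o['pixels'][165:225,251].astype(int).sum(1);print(list(zip(range(165,225),c)))
for v in (188,200,210): print(v,o['pixels'][v,236:268].astype(int).sum(1))
for v in (40,100,240): print('rail',v,o['pixels'][v,236:268].astype(int).sum(1))
```

```text
176 [18.   1.6] [8.4 1.8]
180 [15.1  1.6] [4.9 1.8]
185 [11.5  1.6] [0.6 1.8]
190 [7.8 1.6] [-3.7  1.8]
205 [-3.4  1.6] [-17.    1.8]
216 [-11.8   1.6] [-27.    1.8]
post [-95.6   1.8] [-82.6   1.8] rail [126.3   1.7]
[(165, np.int64(191)), (166, np.int64(165)), (167, np.int64(169)), (168, np.int64(169)), (169, np.int64(168)), (170, np.int64(167)), (171, np.int64(171)), (172, np.int64(172)), (173, np.int64(163)), (174, np.int64(132)), (175, np.int64(58)), (176, np.int64(11)), (177, np.int64(3)), (178, np.int64(1)), (179, np.int64(3)), (180, np.int64(13)), (181, np.int64(9)), (182, np.int64(11)), (183, np.int64(5)), (184, np.int64(13)), (185, np.int64(10)), (186, np.int64(1)), (187, np.int64(16)), (188, np.int64(13)), (189, np.int64(13)), (190, np.int64(6)), (191, np.int64(20)), (192, np.int64(14)), (193, np.int64(15)), (194, np.int64(22)), (195, np.int64(8)), (196, np.int64(21)), (197, np.int64(8)), (198, np.int64(12)), (199, np.int64(25)), (200, np.int64(20)), (201, np.int64(24)), (202, np.int64(60)), (203, np.int64(81)), (204, np.int64(75)), (205, np.int64(82)), (206, np.int64(72))
[... 510 characters left out ...]
67 185 180]
200 [191 186 183 180 169  72  36  69  91  62  65  66  76  72  69  20   7   9
  15  13   5  13   7  18  73 207 202 210 204 216 216 227]
210 [205 219 207 199 190 122  47  49  73  75  65  73  75  68  71  65  66  67
  63  63  68  56  39  19  92 232 228 223 226 225 223 238]
rail 40 [236 239 244 239 237 229 221 187 218 165 180 190 207 225 240 248 224 213
 195 181 166 142 117 127 124 136 131 135 127 134 125 130]
rail 100 [113 114 117 117 118 124 130 101 120 148 170 189 192 221 232 258 231 209
 196 183 166 139  99 119 123 124 138 129 113  97 102 105]
rail 240 [347 339 332 341 335 305 104  24  89 217 268 314 347 377 398 416 375 340
 293 279 230 113  47 158 341 354 341 351 351 348 344 340]
```

>>> play_rows --motion '[[[-0.1,0.1,4,0,0,0],[-0.1,0.1,8,0,0,0],[-0.1,0.1,11,0,0,0],[-0.1,0.1,12,0,0,0],[-0.1,0.1,12,0,0,0]]]'

```text
time: 3.2
tool_pos: [514.3, -134.1, 229.8]
tcp_rot: [-179.8, -0.0, 80.4]
ft_force: [0.2, -0.4, 0.5]
finger_gap: 84.9
grip_force: 0.0
```

>>> play_rows --motion '[[[0,0,0,0,0,0],[0,0,0,0,0,0],[0,0,0,0,0,0],[0,0,0,0,0,0],[0,0,0,0,0,0]]]' --jaw 0 --squeeze 40

```text
time: 3.7
tool_pos: [515.4, -134.5, 232.0]
tcp_rot: [180.0, 0.0, 80.2]
ft_force: [-8.4, 1.4, 5.5]
finger_gap: 13.3
grip_force: 41.9
```

>>> play_rows --motion '[[[0,0,0,0,0,0],[0,0,0,0,0,0],[0,0,0,0,0,0],[0,0,0,0,0,0],[0,0,0,0,0,0]]]'

```text
time: 4.2
tool_pos: [515.2, -134.5, 232.0]
tcp_rot: [180.0, 0.0, 80.2]
ft_force: [-2.1, 0.8, 6.4]
finger_gap: 13.7
grip_force: 41.6
```

>>> play_rows --motion '[[[0,0,-0.5,0,0,0],[0,0,-1.5,0,0,0],[0,0,-3,0,0,0],[0,0,-4.5,0,0,0],[0,0,-5,0,0,0]]]'

```text
time: 4.7
tool_pos: [516.4, -134.9, 284.6]
tcp_rot: [179.8, 0.0, 80.2]
ft_force: [-0.2, -0.3, -1.4]
finger_gap: 13.4
grip_force: 40.7
```

Run:
```python
from bench import sensors, optics
import cv2,numpy as np
s=sensors.sense();print(s['tool_pos'],s['ft_force'],s['grip_force'])
a=optics.snapshot('side')['pixels'][80:380,120:300,::-1];b=optics.snapshot('wrist')['pixels'][:300,100:400,::-1];c=optics.snapshot('scene')['pixels'][80:230,140:390,::-1]
p=np.zeros((600,800,3),np.uint8);p[:600,:360]=cv2.resize(a,None,fx=2,fy=2);p[:300,360:660]=b;p[300:540,360:760]=cv2.resize(c,(400,240))
cv2.imwrite('pics/m1.png',p)
```

```text
[ 516.43359021 -134.86487519  284.63454452] [-0.18756918 -0.26835966 -1.41126652] 40.713186264038086
```

View pics/m1.png

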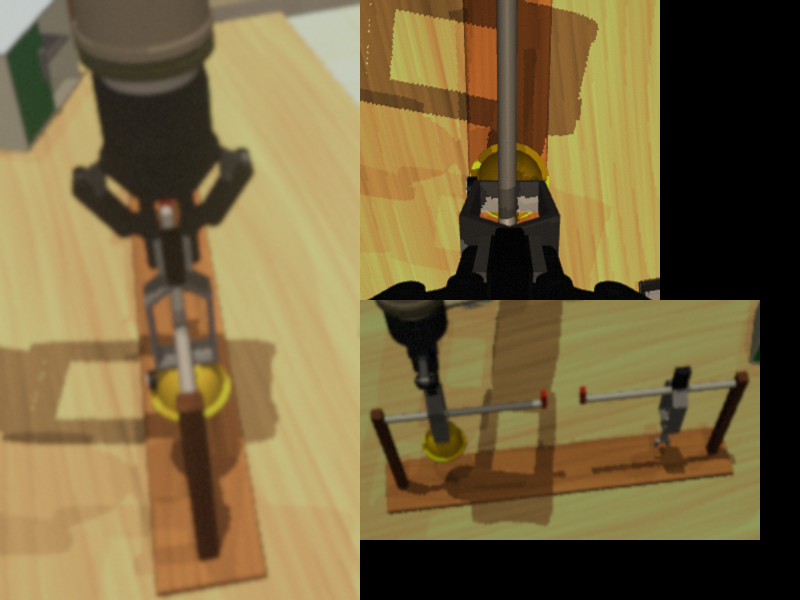

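The lamp is lifted in the grip (wrench −1.4 N). The rail passes centrally through the loop, with clearance, and lines up with tool x. Now I'll carry it along the rail over the stops.

>>> play_rows --motion '[[[1,0,0,0,0,0],[3,0,0,0,0,0],[5.5,0,0,0,0,0],[8,0,0,0,0,0],[10.5,0,0,0,0,0]]]'

```text
time: 5.35
tool_pos: [532.7, -29.3, 280.3]
tcp_rot: [-179.9, -0.0, 80.2]
ft_force: [-0.1, -0.2, -1.2]
finger_gap: 13.2
grip_force: 40.7
```

>>> play_rows --motion '[[[2.5,0,0,0,0,0],[5,0,0,0,0,0],[7.5,0,0,0,0,0],[10,0,0,0,0,0],[12.5,0,0,0,0,0]]]'

```text
time: 5.85
tool_pos: [553.8, 94.0, 280.2]
tcp_rot: [-179.9, 0.0, 80.3]
ft_force: [0.3, -0.3, -1.6]
finger_gap: 13.3
grip_force: 40.7
```

>>> play_rows --motion '[[[2.5,0,0,0,0,0],[4.5,0,0,0,0,0],[5.8,0,0,0,0,0],[5.8,0,0,0,0,0],[5.8,0,0,0,0,0]]]'

```text
time: 6.35
tool_pos: [563.9, 149.2, 280.8]
tcp_rot: [-180.0, 0.0, 80.3]
ft_force: [0.1, -0.2, -2.6]
finger_gap: 13.8
grip_force: 40.7
```

Run:
```python
from bench import sensors, optics
import cv2,numpy as np
s=sensors.sense();print(s['tool_pos'],s['tcp_rot'],s['ft_force'],s['grip_force'])
a=optics.snapshot('side')['pixels'][60:360,120:300,::-1];b=optics.snapshot('wrist')['pixels'][:300,100:400,::-1];c=optics.snapshot('scene')['pixels'][80:230,140:390,::-1]
p=np.zeros((600,800,3),np.uint8);p[:600,:360]=cv2.resize(a,None,fx=2,fy=2);p[:300,360:660]=b;p[300:564,360:800]=cv2.resize(c,(440,264))
cv2.imwrite('pics/m2.png',p)
```

```text
[563.86348186 149.15396022 280.77989151] [-1.79954018e+02  4.54132220e-02  8.02635189e+01] [ 0.06600112 -0.15761553 -2.55853503] 40.70351421833038
```

View pics/m2.png

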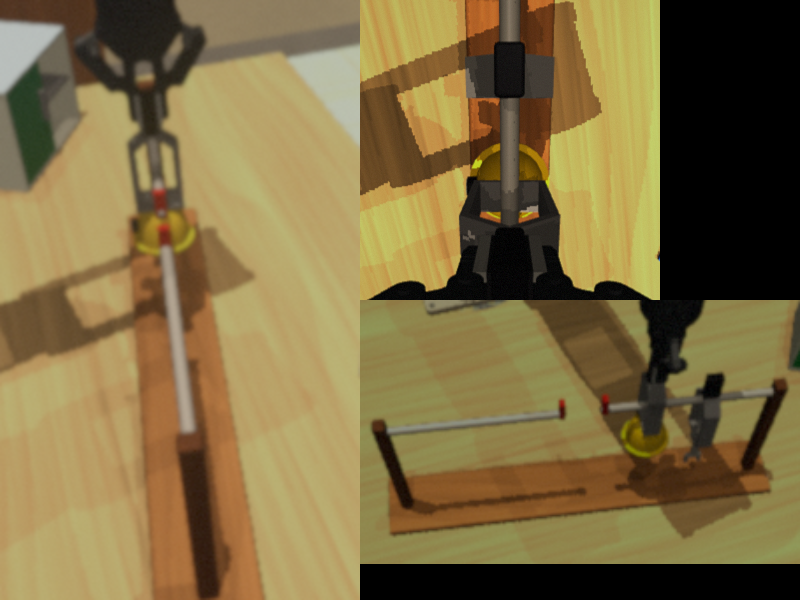

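The lamp's loop is over the second rail, past its stop (scene loop about 40 px beyond it). The spanner tab sits ahead in the wrist view, about 83 mm centre to centre. Now I'll lower it.

>>> play_rows --motion '[[[0,0,1.5,0,0,0],[0,0,3,0,0,0],[0,0,4,0,0,0],[0,0,4.6,0,0,0],[0,0,4.9,0,0,0]]]'

```text
time: 7.0
tool_pos: [564.1, 149.1, 232.0]
tcp_rot: [-180.0, 0.0, 80.2]
ft_force: [-6.3, -1.9, 13.3]
finger_gap: 13.8
grip_force: 42.8
```

>>> play_rows --motion '[[[0,0,0,0,0,0],[0,0,0,0,0,0],[0,0,0,0,0,0]]]'

```text
time: 7.3
tool_pos: [564.2, 149.5, 232.4]
tcp_rot: [180.0, -0.0, 80.2]
ft_force: [0.1, -0.6, -1.8]
finger_gap: 13.5
grip_force: 40.7
```

>>> play_rows --motion '[[[0,0,0.1,0,0,0],[0,0,0.1,0,0,0]]]'

```text
time: 7.5
tool_pos: [564.3, 149.5, 232.3]
tcp_rot: [180.0, -0.0, 80.2]
ft_force: [-2.5, 0.0, 3.9]
finger_gap: 13.8
grip_force: 41.6
```

>>> play_rows --motion '[[[0,0,0,0,0,0],[0,0,0,0,0,0],[0,0,0,0,0,0],[0,0,0,0,0,0],[0,0,0,0,0,0]]]' --jaw 1

```text
time: 8.0
tool_pos: [564.1, 149.3, 231.1]
tcp_rot: [-180.0, 0.0, 80.2]
ft_force: [-0.5, -0.3, 0.4]
finger_gap: 84.1
grip_force: 0.0
```

>>> play_rows --motion '[[[0,0,0,0,0,0],[0,0,0,0,0,0],[0,0,0,0,0,0],[0,0,0,0,0,0],[0,0,0,0,0,0]]]'

```text
time: 8.5
tool_pos: [564.2, 149.3, 231.3]
tcp_rot: [180.0, -0.0, 80.2]
ft_force: [-0.3, -0.2, 0.1]
finger_gap: 85.5
grip_force: 0.0
```

>>> play_rows --motion '[[[0,0,-2,0,0,0],[0,0,-5,0,0,0],[0,0,-9,0,0,0],[0,0,-13,0,0,0],[0,0,-15,0,0,0]]]'

```text
time: 9.0
tool_pos: [564.9, 149.5, 386.0]
tcp_rot: [179.7, -0.1, 80.2]
ft_force: [0.4, 0.8, 0.1]
finger_gap: 85.6
grip_force: 0.0
```

>>> play_rows --motion '[[[0,0,0,0,0,0],[0,0,0,0,0,0],[0,0,0,0,0,0],[0,0,0,0,0,0],[0,0,0,0,0,0]]]'

```text
time: 9.5
tool_pos: [563.8, 149.3, 379.9]
tcp_rot: [-179.9, 0.0, 80.2]
ft_force: [0.6, 0.2, -0.4]
finger_gap: 85.4
grip_force: 0.0
```

Run:
```python
from bench import sensors, optics
import cv2,numpy as np
s=sensors.sense();print(s['tool_pos'],s['ft_force'],s['finger_gap'])
a=optics.snapshot('side')['pixels'][60:360,120:300,::-1];b=optics.snapshot('wrist')['pixels'][:300,100:400,::-1];c=optics.snapshot('scene')['pixels'][80:300,140:390,::-1]
p=np.zeros((600,800,3),np.uint8);p[:600,:360]=cv2.resize(a,None,fx=2,fy=2);p[:300,360:660]=b;p[300:600,360:700]=cv2.resize(c,(340,300))
cv2.imwrite('pics/m3.png',p)
```

```text
[563.77369169 149.27252344 379.89022988] [ 0.62767096  0.24865854 -0.41507997] 85.40222920015356
```

View pics/m3.png

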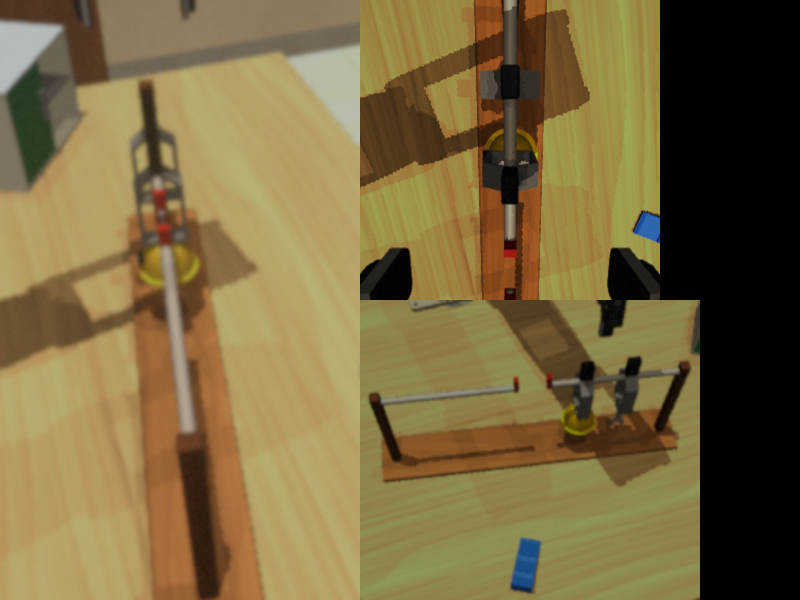

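The lamp hangs between the stop and the spanner. The spanner and wedge haven't moved, and the gripper is clear.

```bash
python3 -c "
from bench import job
print(job.hand_in())"
```

```text
the job is handed in; nothing more can be done
None
```

The lamp now hangs on the spanner's rail between the end stop and the spanner. The spanner and wedge were left where they were, and I handed the job in at about 9.7 s of the 38 s allowed; the hand-in returned no verdict.

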